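Tap the dust lids home at closing time

TASK

Closing time: the lids on the clear pots are only resting loose. With the fingertips, lightly tap each lid straight down until it is fully home, first on the single (shortest) pot, then on the stack of two, then on the stack of three (tallest). Do not grip, lift, tip or shift the pots, and leave everything else alone.

Things in the scene. Friction and masses are not known exactly. Their poses are not given: they have to be found in the camera images.
- pots_one: the single pot: round clear plastic pot, 70 mm across and 59 mm tall to the rim (without the lid), loose on the worktop and light; origin at the centre of its underside, z up
- lid_one_top (a point): centre of the flat top of the white round push-fit lid (76 mm across, 22 mm deep) on the single pot; it stands 16 to 19 mm above the top rim when loose (75 to 78 mm above the worktop) and 9 mm above the rim when fully home and let go (68 mm above the worktop)
- lid_one (a joint): how far the lid of the single pot has been pressed down, m: 0 to 0.003 at the start (loose), 0.010 is fully home against a hard stop; the lid slides straight down with about 4 N of steady friction and stays where it is left. It is foam-lined: under the finger its top also gives springily, 2.5 N per mm and at most 6 mm (not counted in this value), and comes back up by that when let go, so at home press its top some 2 to 4 mm below its let-go height (5 to 10 N)
- pots_two: the stack of two: round clear plastic pots nested in one another, 70 mm across and 82 mm tall to the rim (without the lid), loose on the worktop and light; origin at the centre of its underside, z up
- lid_two_top (a point): centre of the flat top of the white round push-fit lid (76 mm across, 22 mm deep) on the stack of two; it stands 16 to 19 mm above the top rim when loose (98 to 101 mm above the worktop) and 9 mm above the rim when fully home and let go (91 mm above the worktop)
- lid_two (a joint): how far the lid of the stack of two has been pressed down, m: 0 to 0.003 at the start (loose), 0.010 is fully home against a hard stop; the lid slides straight down with about 4 N of steady friction and stays where it is left. It is foam-lined: under the finger its top also gives springily, 2.5 N per mm and at most 6 mm (not counted in this value), and comes back up by that when let go, so at home press its top some 2 to 4 mm below its let-go height (5 to 10 N)
- pots_three: the stack of three: round clear plastic pots nested in one another, 70 mm across and 105 mm tall to the rim (without the lid), loose on the worktop and light; origin at the centre of its underside, z up
- lid_three_top (a point): centre of the flat top of the white round push-fit lid (76 mm across, 22 mm deep) on the stack of three; it stands 16 to 19 mm above the top rim when loose (121 to 124 mm above the worktop) and 9 mm above the rim when fully home and let go (114 mm above the worktop)
- lid_three (a joint): how far the lid of the stack of three has been pressed down, m: 0 to 0.003 at the start (loose), 0.010 is fully home against a hard stop; the lid slides straight down with about 4 N of steady friction and stays where it is left. It is foam-lined: under the finger its top also gives springily, 2.5 N per mm and at most 6 mm (not counted in this value), and comes back up by that when let go, so at home press its top some 2 to 4 mm below its let-go height (5 to 10 N)
- jar: small honey jar, 62 mm across, 71 mm tall, loose bystander; origin at the centre of its underside
- tape: roll of brown parcel tape lying flat, 97 mm across, 50 mm tall, loose bystander; origin at the centre of its underside
- pen: marker pen lying flat, 12 mm thick, 130 mm long along its y axis, loose bystander; origin at the centre of its underside
- queen_cage: small slotted plastic queen cage lying flat, 22 x 62 x 16 mm, long along its y axis, loose bystander; origin at the centre of its underside

How it is judged:
By the outcome, as a careful person would: the job done as asked, in the order asked, and still so for the second after the job is handed in, with the robot touching nothing.
It also fails if it takes over 48 s, if anything falls off the work surface, if the arm or the gripper's body presses on something with over 40 N, if the wrist force passes 120 N, or if a joint passes its speed limit or range.

ROBOT

A 6-joint arm with a two-finger parallel gripper is mounted at the origin on a cart in front of the work surface, level with it; the furniture and walls round the work are solid. World frame = base frame: x ahead of the robot, y to its left, z up, the work surface at z = 0. Lengths are in mm, angles in rad, forces in N, time in s.
With the tool pointing down it reaches from about 300 to 775 mm from the base axis. Payload 14.6 kg.
Tool frame: the origin (TCP) lies at the very end of the fingers, on their centre line; the grasp point (between the pads) lies 19 mm behind it; z points along the fingers, y is the line along which they close (so a half turn about z gives the same grasp; the last joint's range is limited). The gripper opens to 94 mm and grips with 3 to 60 N. Pads are 16 mm wide; open, the fingers measure 119 mm over their backs; the gripper's body (75 mm by 177 mm) begins 78 mm behind the grasp point.
Start: joints at [-1.293, 0.3, 1.521, -0, 1.321, -0.067], TCP at [185.897, -517.621, 205.446] pointing down, gripper open.
Joint ranges: [-3.03, 3.03], [-0.79, 2.21], [0.23, 2.52], [-1.04, 4.18], [0, 3.07], [-2.55, 2.55]. Speed limits (rad/s): [2.22, 2.22, 2.57, 3.14, 3.14, 3.14].

INTERFACE

Orientations are given as [roll, pitch, yaw] about the fixed x, y, z axes, in that order (R = Rz(yaw) Ry(pitch) Rx(roll)).
In Python, from cell import manip, camera, get_calibration gives the robot as it stands.
- The arm moves only by the tool arm_command, never from a script. Its argument "targets" is a list of rows, each an object of numbers: "hand": the opening, from -1 (shut) to 1 (fully open), so that 0 is half open; "x", "y", "z": the shift along the tool's x, y, z in m; "yaw": the turn about the tool's z in rad. In form: [{"hand": .., "x": .., "y": .., "z": .., "yaw": ..}, ...]. A call has 1 to 10 rows; each row shifts and turns the commanded pose from where the row before left it, along the tool's axes as they then stand; what a row does not reach is not made up. A row lasts 1/10 s, in which the tool goes at most 50 mm and 8.59 degrees, less where a joint would pass 70% of its speed; a pose out of reach is approached as far as the arm can. A call is refused whole if a number of a shift passes 0.05 or a number of a turn 0.15, either way. A call with a gripper value outside its range is refused whole. The fingers move at their own pace and stop on an object; "newtons" is the grip in N (left out, the last holds). Time passes only in rows, so rows that do not move let the fingers close. It gives the time, the measured TCP pose, the force, the opening and the grip force at its end, in the units of the state.
- manip.read_state(): the state, without advancing time (a new reading comes with each control period).
- camera(name): name is "scene" or "top"; returns the picture (400x640x3 uint8, red, green, blue); there is no depth.
- get_calibration(name): a dict with "K" (3x3 intrinsics, pixels), "cam_to_world" (4x4, takes a point from camera to world coordinates). Camera axes: x right, y up, looking along -z (the intrinsics and any distortion apply to the point x, -y, -z); pixel columns grow to the right and rows downward; lengths in mm; the calibration is good to about 2 mm. A picture is of the moment at which its call begins. get_calibration takes no time and is no camera call.
- manip.sign_off(): hands the job in; it is judged then, once.
The state is a dict: "clock": time; "joints": joint angles; "qd": joint speeds; "effort": joint torques, N m; "eef_pos": TCP position; "eef_rot": TCP orientation; "wrist_force": force on the tool from outside, world axes, zero at the start; "moment": the same for the moment, N m; "finger_gap": finger opening in mm; "finger_force": force on a finger pad.
Only numpy, scipy, OpenCV 4.12 (cv2) and the standard library are available. Lean on these libraries where they do the work, as an engineer would, in place of code of your own. Each camera call takes 0.05 s, during which the arm holds its last target. There are 200 camera calls.

## Working session

There is one attempt and no reset: what is moved stays moved. The work goes in short steps, Python scripts to look and compute and a tool call to move; the robot and the scene stay as the last step left them, time stands still between calls to the robot, and variables do not carry over. Pictures are saved under pics/ and viewed, at most 10 in all, crops included, and the job is handed in when it is done.

Besides the shell and the picture viewer there is one more tool, called after ">>>" in YAML: its name, and indented under it one key for each argument. arm_command: Moves the arm, as the interface text tells. Its arguments: {"type":"object","properties":{"targets":{"type":"array"},"newtons":{"type":"number"}},"required":["targets"]}

```bash
mkdir -p pics; python3 - <<'E'
from cell import manip,camera,get_calibration
import cv2,numpy as np
for n in("top","scene"):
    im=camera(n); cv2.imwrite(f"pics/{n}0.png",im[:,:,::-1]); c=get_calibration(n); print(n,np.round(c["K"],1).tolist(),np.round(c["cam_to_world"],3).tolist(),[k for k in c])
s=manip.read_state(); print({k:np.round(v,3) for k,v in s.items()})
E
```

```text
top [[368.1, 0.0, 319.2], [0.0, 368.1, 194.7], [0.0, 0.0, 1.0]] [[0.027, 0.997, -0.065, 458.651], [-1.0, 0.027, -0.004, -52.472], [-0.002, 0.065, 0.998, 949.676], [0.0, 0.0, 0.0, 1.0]] ['K', 'cam_to_world']
scene [[501.3, 0.0, 315.1], [0.0, 501.3, 198.3], [0.0, 0.0, 1.0]] [[-0.799, 0.449, -0.399, 116.286], [-0.601, -0.582, 0.548, 508.573], [0.014, 0.678, 0.735, 842.761], [0.0, 0.0, 0.0, 1.0]] ['K', 'cam_to_world']
{'clock': np.float64(0.1), 'joints': array([-1.293,  0.3  ,  1.522, -0.   ,  1.321, -0.067]), 'qd': array([-0.001, -0.003, -0.002,  0.   , -0.   , -0.001]), 'effort': array([ 3.0000e-03, -5.3264e+01, -3.5328e+01,  7.1000e-02,  2.3000e-02,
       -0.0000e+00]), 'eef_pos': array([ 185.832, -517.402,  204.93 ]), 'eef_rot': array([-3.141, -0.   ,  0.345]), 'wrist_force': array([-0.127, -0.446,  0.367]), 'moment': array([ 0.05 , -0.014, -0.023]), 'finger_force': np.float64(0.0), 'finger_gap': np.float64(94.168)}
```

View pics/top0.png

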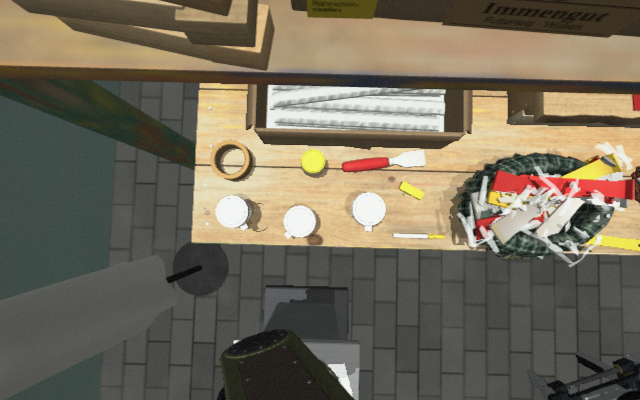

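View pics/scene0.png

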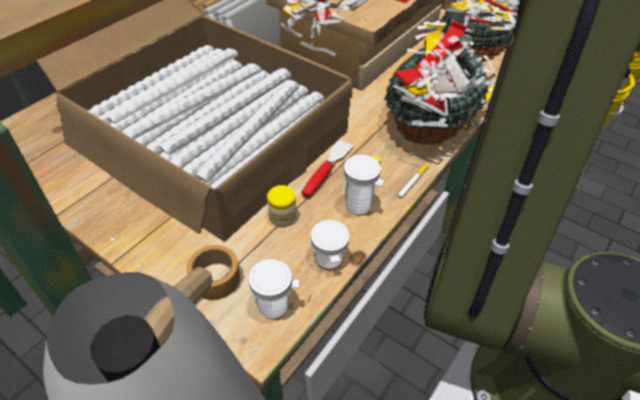

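The top view shows lids at about (233,211), (299,221) and (369,209). In the scene view they are at about (271,280), (330,239) and (362,171). The middle pot is the single, the left one the stack of two and the right one the stack of three.

```bash
cat > h.py <<'E'
from cell import manip,camera,get_calibration
import cv2,numpy as np
G={"one":((299,221),(330,239),76.5),"two":((233,211),(271,280),99.5),"three":((369,209),(362,171),122.5)}
def ray(n,p):
    c=get_calibration(n);K=np.array(c["K"]);T=np.array(c["cam_to_world"])
    d=np.linalg.inv(K)@[p[0],p[1],1.];return T[:3,3],T[:3,:3]@(d*[1,-1,-1])
def plane(n,p,z):
    o,d=ray(n,p);return o+d*(z-o[2])/d[2]
def cross(p,q):
    (a,d),(b,e)=ray("top",p),ray("scene",q)
    s=np.linalg.lstsq(np.c_[d,-e],b-a,rcond=None)[0];x,y=a+s[0]*d,b+s[1]*e;return (x+y)/2,np.linalg.norm(x-y)
def lid(im,g):
    hsv=cv2.cvtColor(im,cv2.COLOR_RGB2HSV);m=((hsv[...,1]<45)&(hsv[...,2]>195)).astype(np.uint8)
    m=cv2.morphologyEx(m,cv2.MORPH_OPEN,cv2.getStructuringElement(cv2.MORPH_ELLIPSE,(13,13)))
    n,l,st,ce=cv2.connectedComponentsWithStats(m);k=l[g[1],g[0]];return ce[k],st[k]
E
python3 - <<'E'
from h import *
t=cv2.imread("pics/top0.png")[:,:,::-1].copy();s=cv2.imread("pics/scene0.png")[:,:,::-1].copy()
for k,(a,b,z) in G.items():
    p,st=lid(t,a);q,sq=lid(s,b);print(k,p.round(1),st,q.round(1),sq,plane("top",p,z).round(1),"scene",plane("scene",q,z).round(1),[np.round(v,1) for v in cross(p,q)])
for k,p,z in(("jar",(314,161),71),("tape",(231,160),50),("pen",(418,236),12),("edge",(300,243),0),("box",(355,143),60)):print(k,plane("top",p,z).round())
x=np.hstack([cv2.resize(t[180:260,190:430],None,fx=3,fy=3,interpolation=2)])
y=cv2.resize(s[140:330,230:400],None,fx=2,fy=2,interpolation=2)
c=np.zeros((240+380,720,3),np.uint8);c[:240]=x;c[240:,:340]=y;cv2.imwrite("pics/crop.png",c[:600,:,::-1])
E
```

```text
one [299.  220.8] [283 205  32  32 805] [329.5 234.7] [311 220  38  31 923] [452.5  -3.1  76.5] scene [452.1  -2.8  76.5] [array([452.4,  -3.1,  75.9]), np.float64(0.2)]
two [231.1 211. ] [215 195  33  33 846] [269.4 276.5] [ 248  259   44   36 1240] [471.  153.   99.5] scene [470.8 153.3  99.5] [array([471. , 153.1,  99. ]), np.float64(0.1)]
three [368.6 208.7] [353 192  33  35 882] [361.9 166.9] [344 155  36  25 707] [ 484.4 -161.2  122.5] scene [ 483.6 -158.8  122.5] [array([ 484.7, -161.4,  119.9]), np.float64(0.5)]
jar [597. -34.  71.]
tape [597. 171.  50.]
pen [ 422. -302.   12.]
edge [395.  -3.   0.]
box [ 646. -133.   60.]
```

View pics/crop.png

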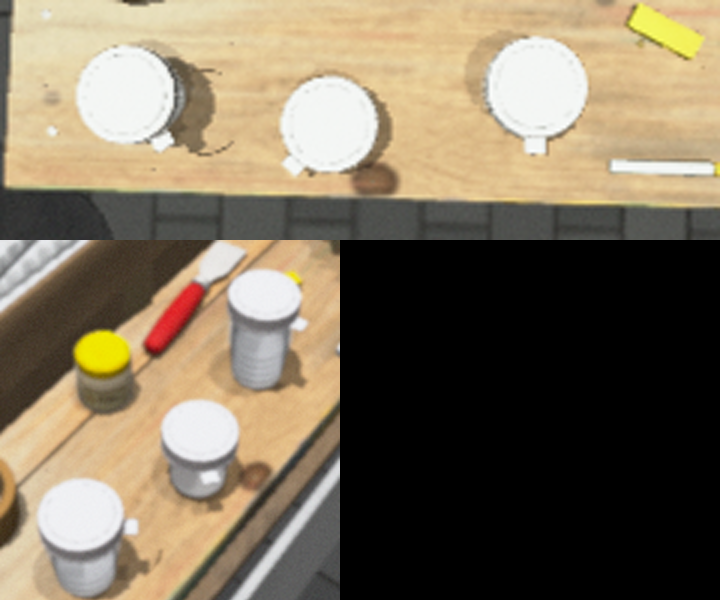

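The lids are located: one at (452,-3), two at (471,153) and three at (484,-160). I'll shut the fingers and travel at z≈205.

>>> arm_command:
  targets:
    - {"hand": -1,"x": 0.015,"y": -0.014,"z": 0,"yaw": 0}
    - {"hand": -1,"x": 0.03,"y": -0.028,"z": 0,"yaw": 0}
    - {"hand": -1,"x": 0.03,"y": -0.028,"z": 0,"yaw": 0}
    - {"hand": -1,"x": 0.03,"y": -0.028,"z": 0,"yaw": 0}
    - {"hand": -1,"x": 0.03,"y": -0.028,"z": 0,"yaw": 0}
    - {"hand": -1,"x": 0.03,"y": -0.028,"z": 0,"yaw": 0}
    - {"hand": -1,"x": 0.03,"y": -0.028,"z": 0,"yaw": 0}
    - {"hand": -1,"x": 0.03,"y": -0.028,"z": 0,"yaw": 0}
    - {"hand": -1,"x": 0.03,"y": -0.028,"z": 0,"yaw": 0}
    - {"hand": -1,"x": 0.03,"y": -0.028,"z": 0,"yaw": 0}
  newtons: 5

```text
clock: 1.1
eef_pos: [364.5, -169.3, 205.4]
eef_rot: [3.142, 0.0, 0.345]
wrist_force: [1.1, -1.0, -0.5]
finger_gap: 17.6
finger_force: 0.0
```

>>> arm_command:
  targets:
    - {"hand": -1,"x": 0.028,"y": -0.025,"z": 0,"yaw": 0}
    - {"hand": -1,"x": 0.028,"y": -0.025,"z": 0,"yaw": 0}
    - {"hand": -1,"x": 0.028,"y": -0.025,"z": 0,"yaw": 0}
    - {"hand": -1,"x": 0.028,"y": -0.025,"z": 0,"yaw": 0}
    - {"hand": -1,"x": 0.018,"y": -0.018,"z": 0,"yaw": 0}
    - {"hand": -1,"x": 0.009,"y": -0.009,"z": 0.02,"yaw": 0}
    - {"hand": -1,"x": 0,"y": 0,"z": 0.04,"yaw": 0}
    - {"hand": -1,"x": 0,"y": 0,"z": 0.03,"yaw": 0}
    - {"hand": -1,"x": 0,"y": 0,"z": 0.015,"yaw": 0}
    - {"hand": -1,"x": 0,"y": 0,"z": 0,"yaw": 0}

```text
clock: 2.1
eef_pos: [450.9, -4.3, 98.5]
eef_rot: [-3.14, 0.004, 0.345]
wrist_force: [0.5, 0.2, -0.0]
finger_gap: 0.1
finger_force: 0.0
```

```bash
python3 - <<'E'
from h import *
s=camera("scene");t=camera("top");st=manip.read_state();print(st["clock"],st["eef_pos"],st["wrist_force"],st["finger_gap"])
y=cv2.resize(s[150:310,220:420],None,fx=3,fy=3,interpolation=2);cv2.imwrite("pics/s1.png",y[...,::-1])
E
```

```text
2.2 [452.26948503  -4.47308636 100.92666826] [-0.47190832  0.85310921  0.37690264] 0.5821398620629142
```

View pics/s1.png

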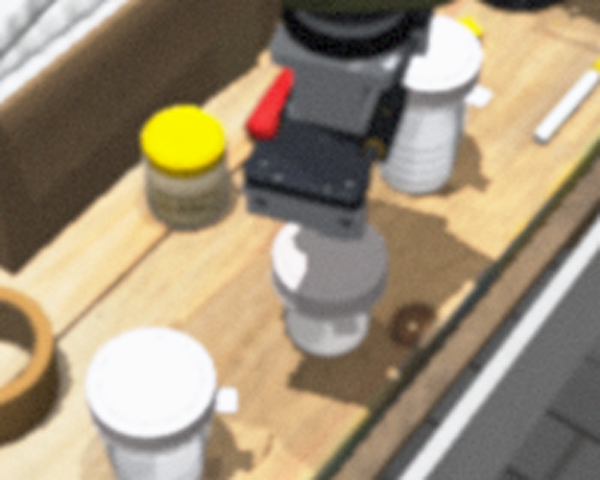

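The gripper is centred above the single pot's lid, at about (328,265) in the crop. Nothing is touching it yet. I'll press gently now.

>>> arm_command:
  targets:
    - {"hand": -1,"z": 0.015}
    - {"hand": -1,"z": 0.005}
    - {"hand": -1,"z": 0.003}
    - {"hand": -1,"z": 0.003}
    - {"hand": -1,"z": 0.002}
    - {"hand": -1,"z": 0.002}
    - {"hand": -1,"z": 0}

```text
schema error: expected keys hand, x, y, z, yaw
```

>>> arm_command:
  targets:
    - {"hand": -1,"z": 0.002}
    - {"hand": -1,"z": 0.001}
    - {"hand": -1,"z": 0}
    - {"hand": -1,"z": 0}

```text
schema error: expected keys hand, x, y, z, yaw
```

>>> arm_command:
  targets:
    - {"hand": -1,"x": 0,"y": 0,"yaw": 0,"z": 0.015}
    - {"hand": -1,"x": 0,"y": 0,"yaw": 0,"z": 0.005}
    - {"hand": -1,"x": 0,"y": 0,"yaw": 0,"z": 0.003}
    - {"hand": -1,"x": 0,"y": 0,"yaw": 0,"z": 0.003}
    - {"hand": -1,"x": 0,"y": 0,"yaw": 0,"z": 0.002}
    - {"hand": -1,"x": 0,"y": 0,"yaw": 0,"z": 0.002}
    - {"hand": -1,"x": 0,"y": 0,"yaw": 0,"z": 0}

```text
clock: 2.9
eef_pos: [452.3, -4.5, 70.6]
eef_rot: [3.141, -0.001, 0.345]
wrist_force: [-0.4, -0.7, 3.1]
finger_gap: 0.5
finger_force: 1.5
```

>>> arm_command:
  targets:
    - {"hand": -1,"x": 0,"y": 0,"yaw": 0,"z": 0.002}
    - {"hand": -1,"x": 0,"y": 0,"yaw": 0,"z": 0.001}
    - {"hand": -1,"x": 0,"y": 0,"yaw": 0,"z": 0}
    - {"hand": -1,"x": 0,"y": 0,"yaw": 0,"z": 0}

```text
clock: 3.3
eef_pos: [452.3, -4.4, 67.5]
eef_rot: [3.141, -0.0, 0.345]
wrist_force: [0.1, -0.4, 2.9]
finger_gap: 0.5
finger_force: 1.4
```

>>> arm_command:
  targets:
    - {"hand": -1,"x": 0,"y": 0,"yaw": 0,"z": 0.001}
    - {"hand": -1,"x": 0,"y": 0,"yaw": 0,"z": 0.001}
    - {"hand": -1,"x": 0,"y": 0,"yaw": 0,"z": 0.001}
    - {"hand": -1,"x": 0,"y": 0,"yaw": 0,"z": 0}
    - {"hand": -1,"x": 0,"y": 0,"yaw": 0,"z": 0}

```text
clock: 3.8
eef_pos: [452.4, -4.5, 64.8]
eef_rot: [3.141, -0.001, 0.345]
wrist_force: [-1.2, -0.1, 8.8]
finger_gap: 0.3
finger_force: 4.2
```

The force rose to 8.8 N at z=64.8, so the single pot's lid is home. I'll lift and move to the stack of two.

>>> arm_command:
  targets:
    - {"hand": -1,"x": 0,"y": 0,"yaw": 0,"z": -0.01}
    - {"hand": -1,"x": 0,"y": 0,"yaw": 0,"z": -0.04}
    - {"hand": -1,"x": 0,"y": 0,"yaw": 0,"z": -0.035}
    - {"hand": -1,"x": 0.015,"y": -0.03,"yaw": 0,"z": 0}
    - {"hand": -1,"x": 0.018,"y": -0.036,"yaw": 0,"z": 0}
    - {"hand": -1,"x": 0.018,"y": -0.036,"yaw": 0,"z": 0}
    - {"hand": -1,"x": 0.015,"y": -0.03,"yaw": 0,"z": 0}
    - {"hand": -1,"x": 0.005,"y": -0.01,"yaw": 0,"z": 0}
    - {"hand": -1,"x": 0,"y": 0,"yaw": 0,"z": 0.02}
    - {"hand": -1,"x": 0,"y": 0,"yaw": 0,"z": 0.01}

```text
clock: 4.8
eef_pos: [470.2, 152.9, 118.2]
eef_rot: [-3.141, 0.002, 0.345]
wrist_force: [-0.1, -0.3, 0.4]
finger_gap: 0.5
finger_force: 0.0
```

```bash
python3 - <<'E'
from h import *
s=camera("scene");t=camera("top");st=manip.read_state();print(st["clock"],st["eef_pos"],st["wrist_force"])
p,q=lid(s,G["one"][1]);print("one",p,q,plane("scene",p,68)); 
p,q=lid(t,G["three"][0]);print("three",p,plane("top",p,122.5))
y=cv2.resize(s[140:340,210:410],None,fx=3,fy=3,interpolation=2);cv2.imwrite("pics/s2.png",y[...,::-1])
E
```

```text
4.9 [470.09819161 152.42671281 118.19969177] [-0.87815374  0.17239776  1.10664803]
one [329.53854277 237.82259768] [310 223  39  31 947] [451.06773414  -2.12638393  68.        ]
three [368.61512415 208.64785553] [ 484.4224845 -161.2097826  122.5      ]
```

View pics/s2.png

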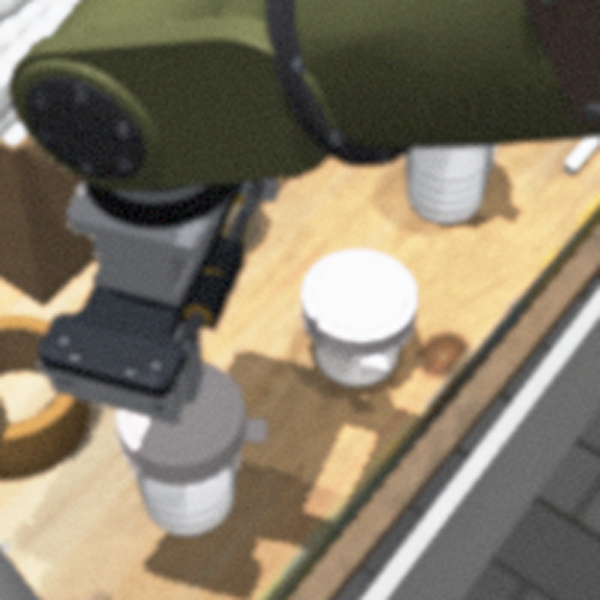

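Lid one is visibly lower, at about (360,295) in the crop, and its pot hasn't moved. The gripper is over the stack of two, near (180,420).

>>> arm_command:
  targets:
    - {"hand": -1,"x": 0,"y": 0,"yaw": 0,"z": 0.012}
    - {"hand": -1,"x": 0,"y": 0,"yaw": 0,"z": 0.004}
    - {"hand": -1,"x": 0,"y": 0,"yaw": 0,"z": 0.003}
    - {"hand": -1,"x": 0,"y": 0,"yaw": 0,"z": 0.003}
    - {"hand": -1,"x": 0,"y": 0,"yaw": 0,"z": 0.002}
    - {"hand": -1,"x": 0,"y": 0,"yaw": 0,"z": 0.002}
    - {"hand": -1,"x": 0,"y": 0,"yaw": 0,"z": 0.002}
    - {"hand": -1,"x": 0,"y": 0,"yaw": 0,"z": 0}

```text
clock: 5.7
eef_pos: [470.9, 153.2, 91.3]
eef_rot: [3.142, 0.0, 0.345]
wrist_force: [-0.7, -2.0, 2.7]
finger_gap: 1.0
finger_force: 1.4
```

>>> arm_command:
  targets:
    - {"hand": -1,"x": 0,"y": 0,"yaw": 0,"z": 0.001}
    - {"hand": -1,"x": 0,"y": 0,"yaw": 0,"z": 0.001}
    - {"hand": -1,"x": 0,"y": 0,"yaw": 0,"z": 0}
    - {"hand": -1,"x": 0,"y": 0,"yaw": 0,"z": 0}

```text
clock: 6.1
eef_pos: [471.0, 153.2, 89.6]
eef_rot: [3.142, -0.0, 0.345]
wrist_force: [-0.5, -1.0, 3.6]
finger_gap: 0.6
finger_force: 2.2
```

>>> arm_command:
  targets:
    - {"hand": -1,"x": 0,"y": 0,"yaw": 0,"z": 0.001}
    - {"hand": -1,"x": 0,"y": 0,"yaw": 0,"z": 0.001}
    - {"hand": -1,"x": 0,"y": 0,"yaw": 0,"z": 0}
    - {"hand": -1,"x": 0,"y": 0,"yaw": 0,"z": 0}

```text
clock: 6.5
eef_pos: [471.1, 153.2, 87.8]
eef_rot: [3.141, -0.001, 0.345]
wrist_force: [-1.8, -1.6, 7.7]
finger_gap: 0.5
finger_force: 4.3
```

7.7 N at z=87.8, so the stack of two's lid is home. Next is the stack of three.

>>> arm_command:
  targets:
    - {"hand": -1,"x": 0,"y": 0,"yaw": 0,"z": -0.01}
    - {"hand": -1,"x": 0,"y": 0,"yaw": 0,"z": -0.04}
    - {"hand": -1,"x": 0,"y": 0,"yaw": 0,"z": -0.04}
    - {"hand": -1,"x": -0.008,"y": 0.024,"yaw": 0,"z": 0}
    - {"hand": -1,"x": -0.013,"y": 0.042,"yaw": 0,"z": 0}
    - {"hand": -1,"x": -0.013,"y": 0.042,"yaw": 0,"z": 0}
    - {"hand": -1,"x": -0.013,"y": 0.042,"yaw": 0,"z": 0}
    - {"hand": -1,"x": -0.013,"y": 0.042,"yaw": 0,"z": 0}
    - {"hand": -1,"x": -0.013,"y": 0.042,"yaw": 0,"z": 0}
    - {"hand": -1,"x": -0.013,"y": 0.042,"yaw": 0,"z": 0}

```text
clock: 7.5
eef_pos: [483.0, -137.3, 177.7]
eef_rot: [-3.142, -0.0, 0.345]
wrist_force: [1.2, -0.4, 1.4]
finger_gap: 0.3
finger_force: 0.0
```

>>> arm_command:
  targets:
    - {"hand": -1,"x": -0.008,"y": 0.024,"yaw": 0,"z": 0}
    - {"hand": -1,"x": 0,"y": 0,"yaw": 0,"z": 0.02}
    - {"hand": -1,"x": 0,"y": 0,"yaw": 0,"z": 0.015}
    - {"hand": -1,"x": 0,"y": 0,"yaw": 0,"z": 0}
    - {"hand": -1,"x": 0,"y": 0,"yaw": 0,"z": 0}

```text
clock: 8.0
eef_pos: [484.0, -160.8, 143.0]
eef_rot: [-3.142, -0.0, 0.345]
wrist_force: [-0.4, -0.4, 0.5]
finger_gap: 0.3
finger_force: 0.0
```

```bash
python3 - <<'E'
from h import *
s=camera("scene");st=manip.read_state();print(st["clock"],st["eef_pos"],st["wrist_force"])
for k,z in(("one",68),("two",91)):
    p,q=lid(s,G[k][1]);print(k,p,plane("scene",p,z)) 
y=cv2.resize(s[120:320,220:420],None,fx=3,fy=3,interpolation=2);cv2.imwrite("pics/s3.png",y[...,::-1])
E
```

```text
8.05 [ 484.22971643 -160.83162295  143.35771372] [-0.08615527  0.06362158  0.64838923]
one [329.33157895 237.96526316] [451.18202272  -1.5911295   68.        ]
two [269.53265941 279.69362364] [470.40767167 154.20586579  91.        ]
```

View pics/s3.png

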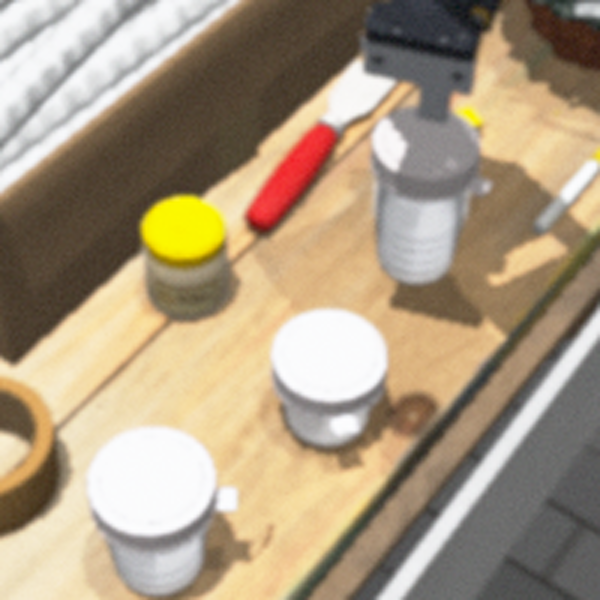

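Both seated lids are lower and upright. The fingertip is at about (435,112) in the crop, above the tall stack's lid centre at (425,148).

>>> arm_command:
  targets:
    - {"hand": -1,"x": 0,"y": 0,"yaw": 0,"z": 0.013}
    - {"hand": -1,"x": 0,"y": 0,"yaw": 0,"z": 0.005}
    - {"hand": -1,"x": 0,"y": 0,"yaw": 0,"z": 0.003}
    - {"hand": -1,"x": 0,"y": 0,"yaw": 0,"z": 0.003}
    - {"hand": -1,"x": 0,"y": 0,"yaw": 0,"z": 0.002}
    - {"hand": -1,"x": 0,"y": 0,"yaw": 0,"z": 0.002}
    - {"hand": -1,"x": 0,"y": 0,"yaw": 0,"z": 0.002}
    - {"hand": -1,"x": 0,"y": 0,"yaw": 0,"z": 0}

```text
clock: 8.85
eef_pos: [483.9, -160.9, 112.4]
eef_rot: [-3.142, -0.0, 0.345]
wrist_force: [-0.6, 1.1, 4.0]
finger_gap: 0.5
finger_force: 2.3
```

>>> arm_command:
  targets:
    - {"hand": -1,"x": 0,"y": 0,"yaw": 0,"z": 0.001}
    - {"hand": -1,"x": 0,"y": 0,"yaw": 0,"z": 0.001}
    - {"hand": -1,"x": 0,"y": 0,"yaw": 0,"z": 0}
    - {"hand": -1,"x": 0,"y": 0,"yaw": 0,"z": 0}

```text
clock: 9.25
eef_pos: [484.2, -161.0, 111.0]
eef_rot: [3.141, -0.001, 0.345]
wrist_force: [-2.1, 0.7, 8.3]
finger_gap: 0.8
finger_force: 4.1
```

>>> arm_command:
  targets:
    - {"hand": -1,"x": 0,"y": 0,"yaw": 0,"z": -0.01}
    - {"hand": -1,"x": 0,"y": 0,"yaw": 0,"z": -0.04}
    - {"hand": -1,"x": 0,"y": 0,"yaw": 0,"z": -0.04}
    - {"hand": -1,"x": -0.03,"y": 0.03,"yaw": 0,"z": 0}
    - {"hand": -1,"x": -0.03,"y": 0.03,"yaw": 0,"z": 0}
    - {"hand": -1,"x": -0.03,"y": 0.03,"yaw": 0,"z": 0}
    - {"hand": -1,"x": -0.02,"y": 0.02,"yaw": 0,"z": 0}
    - {"hand": -1,"x": 0,"y": 0,"yaw": 0,"z": 0}
    - {"hand": -1,"x": 0,"y": 0,"yaw": 0,"z": 0}

```text
clock: 10.15
eef_pos: [417.4, -301.7, 200.6]
eef_rot: [-3.141, -0.0, 0.344]
wrist_force: [1.0, 0.3, -0.3]
finger_gap: 0.6
finger_force: 0.0
```

```bash
python3 - <<'E'
from h import *
s=camera("scene");t=camera("top");st=manip.read_state();print(st["clock"],st["eef_pos"],st["wrist_force"])
for k,z in(("one",68),("two",91),("three",114)):
    p,_=lid(s,G[k][1]);r,_=lid(t,G[k][0]);print(k,plane("scene",p,z).round(1),plane("top",r,z).round(1),cross(r,p)) 
y=cv2.resize(s[120:320,220:420],None,fx=3,fy=3,interpolation=2);cv2.imwrite("pics/s4.png",y[...,::-1])
E
```

```text
10.25 [ 417.9071683  -300.87621061  200.57465731] [ 0.49422742  0.29528737 -0.08210732]
one [451.3  -1.8  68. ] [452.3  -3.4  68. ] (array([452.27255478,  -3.25517502,  65.7653239 ]), np.float64(0.004417979403122488))
two [470.5 154.2  91. ] [470.9 152.7  91. ] (array([471.15471205, 153.2355118 ,  89.21969229]), np.float64(0.46723544525950295))
three [ 483.9 -158.9  114. ] [ 484.6 -160.6  114. ] (array([ 484.78215295, -160.77773289,  112.0421384 ]), np.float64(0.20213912790200672))
```

View pics/s4.png

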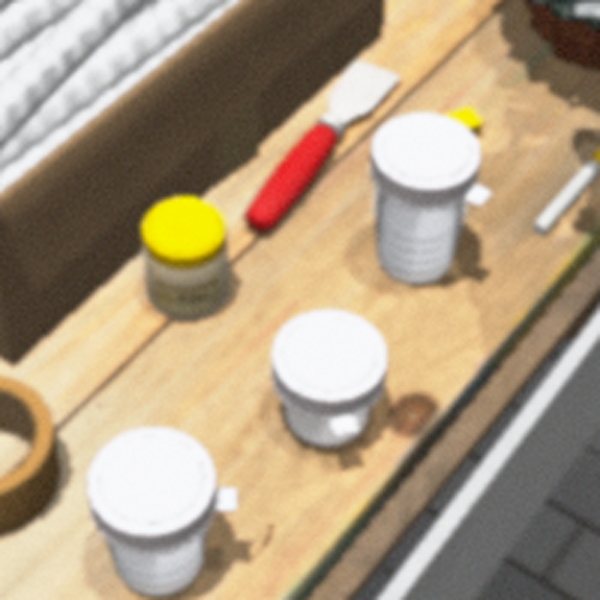

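All three lids sit low and level at about (330,352), (152,480) and (425,152) in the crop. The pots are where they started and the robot is clear of everything.

```bash
python3 -c "
from cell import manip
print(manip.sign_off())"
```

```text
the job is handed in; nothing more can be done
None
```

All three lids were pressed home in order (single, two, three) with light taps of about 8–9 N each, the pots stayed in place, and the job was handed in at about 10 s.

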